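# Clamp a granite bar in the letter-cutting jig

### The arm

A 7-joint arm with a two-finger parallel gripper is mounted at the origin on the work surface. World frame = base frame: x ahead of the robot, y to its left, z up, the work surface at z = 0. Lengths are in m, angles in rad, forces in N, time in s.
With the tool pointing down it reaches from about 0.425 to 0.95 m from the base axis. Payload 4.7 kg.
Tool frame: the origin (TCP) lies at the very end of the fingers, on their centre line; the grasp point (between the pads) lies 19 mm behind it; z points along the fingers, y is the line along which they close (so a half turn about z gives the same grasp; the last joint's range is limited). The gripper opens to 87 mm and grips with 3 to 60 N. Pads are 19 mm wide; open, the fingers measure 117 mm over their backs; the gripper's body (75 mm by 190 mm) begins 51 mm behind the grasp point.
Start: joints at [1.32, 0.469, -0.049, 1.532, 0.024, 1.141, -0.082], TCP at [0.149, -0.658, 0.223] pointing down, gripper open.
Joint ranges: [-2.59, 2.59], [-0.33, 1.99], [-1.39, 1.29], [0.1, 2.45], [-1.04, 4.18], [0.21, 1.99], [-2.66, 2.66]. Speed limits (rad/s): [2.57, 2.57, 3.14, 3.14, 3.14, 3.14, 3.14].

### API

Orientations are given as a unit quaternion [x, y, z, w].
In Python, from bench import sense, snapshot, sign_off gives the robot as it stands.
- The arm moves only by the tool step_arm, never from a script. Its argument "moves" is a list of rows, each a list of 3 entries, a list of its own where there are three numbers: the opening in per cent of the stroke, from 0 (shut) to 100 (fully open), then the shift along the tool's x, y, z in cm, then the turn, a rotation vector about the tool's x, y, z in degrees. In form: [[claw, [dx, dy, dz], [wx, wy, wz]], ...]. A call has 1 to 12 rows; each row shifts and turns the commanded pose from where the row before left it, along the tool's axes as they then stand; what a row does not reach is not made up. A row lasts 1/10 s, in which the tool goes at most 50 mm and 8.59 degrees, less where a joint would pass 70% of its speed; a pose out of reach is approached as far as the arm can. A call with a gripper value outside its range is refused whole. The fingers move at their own pace and stop on an object; "force" is the grip in N (left out, the last holds). Time passes only in rows, so rows that do not move let the fingers close. It gives the time, the measured TCP pose, the force, the opening and the grip force at its end, in the units of the state.
- sense(): the state, without advancing time (a new reading comes with each control period).
- snapshot(name): name is "side" or "top"; returns a dict with "color" (480x640x3 uint8, red, green, blue), "fx", "fy", "cx", "cy" (pixels), "distortion" ([k1, k2, p1, p2, k3] as OpenCV has them; the pictures are not rectified), "xyz" and "orientation" of the camera in the world. Camera axes: x right, y up, looking along -z (the intrinsics and any distortion apply to the point x, -y, -z); pixel columns grow to the right and rows downward; lengths in m; the calibration is good to about 2 mm. A picture is of the moment at which its call begins. There is no depth.
- sign_off(): hands the job in; it is judged then, once.
The state is a dict: "clock": time; "joint_pos": joint angles; "qd": joint speeds; "tau": joint torques, N m; "tool_pos": TCP position; "eef_rot": TCP orientation; "ft_force": force on the tool from outside, world axes, zero at the start; "moment": the same for the moment, N m; "width": finger opening in m; "grip_force": force on a finger pad.
Only numpy, scipy, OpenCV 4.12 (cv2) and the standard library are available. Lean on these libraries where they do the work, as an engineer would, in place of code of your own. Each camera call takes 0.05 s, during which the arm holds its last target. There are 200 camera calls.

### The job

Slide the granite bar that lies in the steel jig gently home, against both the end stop and the upright fence plate, then turn the wing screw clockwise until its foot clamps the bar firmly but not crushingly (about 30 N is right), and let go. The wings and your fingers pass close to the fence plate: do not knock it, and leave the other tools and stones where they are.

Things in the scene. Friction and masses are not known exactly. Their poses are not given: they have to be found in the camera images.
- jig: Fixed dark steel base plate 240 x 150 x 12 mm (x, y, z). Origin: centre of its underside, at table height; x points to the end stop, y to the fence, z up. On it, under the bar, a wooden packing board 200 x 46 (jig x -110 to 90, y -17 to 29), its top 20 to 22 above the table, different every time
- bracket (a point): Dark steel bracket, sticking out from the fence over the bar and carrying the wing screw: jig x 46 to 74, y 36 to -14 mm, underside 62 and top 74 above the table. This point: its top, on the screw's axis (jig x = 60, y = 0 mm)
- stop: Steel end stop across the jig, 64 mm wide, top 38 above the table. Origin: at the foot (12 above the table) in the middle of its working face, at jig x = 90, y = 3 mm; the face looks along -x. Axes as the jig's
- fence: Upright bare aluminium fence plate, 80 mm long (jig x 20 to 100), 6 thick, from 12 to 125 above the table, a low flange behind it. Origin: at the foot (12 above the table) in the middle of its working face, at jig x = 60, y = 36 mm; the face looks along -y. Axes as the jig's
- plaque: The workpiece: loose reddish-brown granite bar 140 x 60 x 26 mm (x, y, z), about 0.6 kg, on the packing board. Origin: centre of its underside, x along it. Starts 25 to 60 short of the stop, a few mm off the fence, slightly askew. Home, its +x end touches the stop and its +y side the fence: centre 70 from the stop's face, 30 from the fence's, square to the jig
- bar_end (a point): The bar's near (-x) end: point on its top face, mid width, 15 mm from that end. It stays clear of fence and bracket, and the bar can be gripped here from above across its 60 mm width; the fingers have room down to the base plate (12 above the table) on both sides
- wing: Steel wing screw, upright axis at jig x = 60, y = 0 mm, on the bracket. Its two wings form one flat upright blade 60 long (its x), 8 thick (y), 86 to 113 above the table. Origin: on the axis at the bracket's top; the x axis is the blade's direction (a half turn looks the same). Wing tips pass 6 from the fence; a finger beside the blade has at most 32 to the fence
- wing_grip (a point): On the screw's axis, mid blade, 100 mm above the table. It turns at constant height, clockwise from above to tighten, against 0.25 Nm of dry friction, and stays where left. 1 rad lowers its round sprung foot by 4 mm. The foot starts 1 to 7 mm above the bar's top (not measured): 0.2 to 1.8 rad until it bites, then each further rad adds some 35 N of clamping, and each 10 N some 0.04 Nm to the torque
- flat_chisel: Bystander: flat steel chisel, 190 long, 14 thick, lying on the table on the jig's right (-y) side (mm)
- point_chisel: Bystander: darker steel point chisel, 180 long, 14 thick, lying outside the flat one (mm)
- offcut: Bystander: short granite offcut, 90 x 55 x 30, on the table on the jig's left (+y) side, NOT the workpiece (mm)
- club_hammer: Bystander: club hammer lying on the right, about 230 long, head 46 x 100 x 46 (mm)
- dust_brush: Bystander: dust brush lying on the left, 220 long (mm)
- square: Bystander: flat steel L-square, 200 x 115 x 5, lying on the right (mm)
Things that resemble listed ones, but are neither listed nor needed, are in the scene too. Leave any green or orange look-alike of the plaque alone.

How it is judged:
On the way, in this order (a step that is already met when the one before it is completed fails the run):
1. the bar is home against stop and fence (x of plaque in the frame of stop above -0.073 m and y of plaque in the frame of fence above -0.033 m and angle between the x axis of plaque and the x axis of jig, either way round below 0.05 rad and angle between plaque's own z axis and vertical below 0.05 rad), for 0.2 s.
2. the wing screw clamps the bar (all of step 1 and contact force between wing and plaque above 10 N), for 0.2 s.
At the end, for the whole second after the job is handed in: The bar lies flat at rest, within 3 mm of the stop and of the fence and square within 0.05 rad, and the screw's foot presses it with more than 10 N (never over 60 N), with the robot's hand off (all of step 2 and linear speed of plaque below 0.01 m/s); the robot touches nothing.
It fails at once if the screw crushes the bar (over 60 N) (contact force between wing and plaque above 60 N).
It fails at once if the bar is rammed against stop or fence (over 40 N) (contact force between plaque and stop above 40 N or contact force between plaque and fence above 40 N).
It fails at once if the robot knocks the fence plate (over 10 N) (contact force between any of the fingers, the arm and fence above 10 N).
It fails at once if another tool or stone is disturbed (moved over 30 mm) (distance of any of flat_chisel, point_chisel, offcut, club_hammer, dust_brush, square from where it was at the start of the episode above 0.03 m).
It also fails if it takes over 72 s, if anything falls off the work surface, if the arm or the gripper's body presses on something with over 40 N, if the wrist force passes 120 N, or if a joint passes its speed limit or range.

## Working session

There is one attempt and no reset: what is moved stays moved. The work goes in short steps, Python scripts to look and compute and a tool call to move; the robot and the scene stay as the last step left them, time stands still between calls to the robot, and variables do not carry over. Pictures are saved under pics/ and viewed, at most 10 in all, crops included, and the job is handed in when it is done.

Besides the shell and the picture viewer there is one more tool, called after ">>>" as name(argument=value, ...) on one line, values as JSON. step_arm: Moves the arm, as the interface text tells. Its arguments: {"type":"object","properties":{"moves":{"type":"array"},"force":{"type":"number"}},"required":["moves"]}

```bash
mkdir -p pics
python3 - <<'E'
from bench import sense,snapshot
import cv2
for n in("top","side"):
    s=snapshot(n); cv2.imwrite(f"pics/{n}0.png",s["color"][:,:,::-1])
    print({k:v for k,v in s.items() if k!="color"})
print(sense())
E
```

```text
{'fx': 533.2549794422549, 'fy': 533.2549794422549, 'cx': 313.3720899528855, 'cy': 234.19894438257512, 'distortion': array([0.04220581, 0.        , 0.        , 0.        , 0.        ]), 'xyz': array([ 0.28687182, -0.01495068,  1.32861617]), 'orientation': array([-0.07287221,  0.07464486,  0.72252446, -0.68342972])}
{'fx': 514.1932955005706, 'fy': 514.1932955005706, 'cx': 325.98698824333246, 'cy': 241.7882463080422, 'distortion': array([-0.09316541,  0.        ,  0.        ,  0.        ,  0.        ]), 'xyz': array([0.06755667, 0.94285472, 0.7786446 ]), 'orientation': array([-0.110552  ,  0.47145316,  0.85050673, -0.20530093])}
{'clock': 0.1, 'joint_pos': array([ 1.32008962,  0.4693527 , -0.04858582,  1.53357196,  0.02409599,
        1.14100921, -0.08229043]), 'qd': array([-2.47954342e-04, -1.99499806e-03, -1.04169924e-03, -3.28758979e-03,
       -2.45439450e-03, -7.92098805e-05, -1.33849231e-03]), 'tau': array([ 4.45676187e-04, -5.09173751e+01, -8.14575423e-02, -2.36828971e+01,
       -6.15321798e-02,  3.44111142e-02,  6.84455176e-05]), 'tool_pos': array([ 0.14838414, -0.65793299,  0.22161086]), 'eef_rot': array([ 9.93854552e-01,  1.10690375e-01, -1.27957656e-04, -8.68551582e-04]), 'ft_force': array([0.62630839, 0.10038898, 0.64668482]), 'moment': array([ 0.01967338, -0.01720741, -0.00532694]), 'grip_force': 0.0, 'width': 0.08710527743399298}
```

View pics/top0.png

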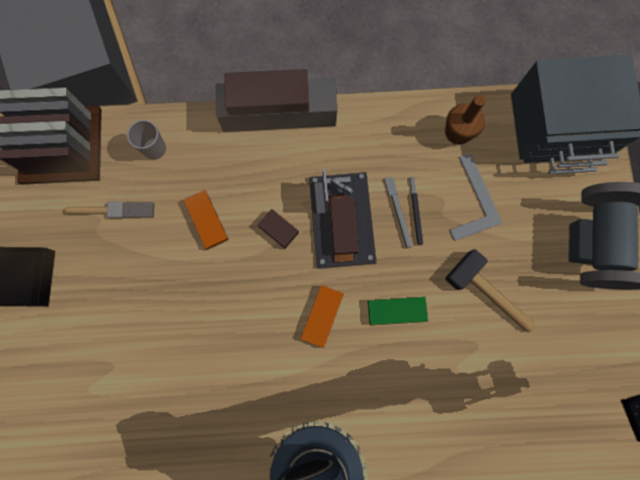

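View pics/side0.png

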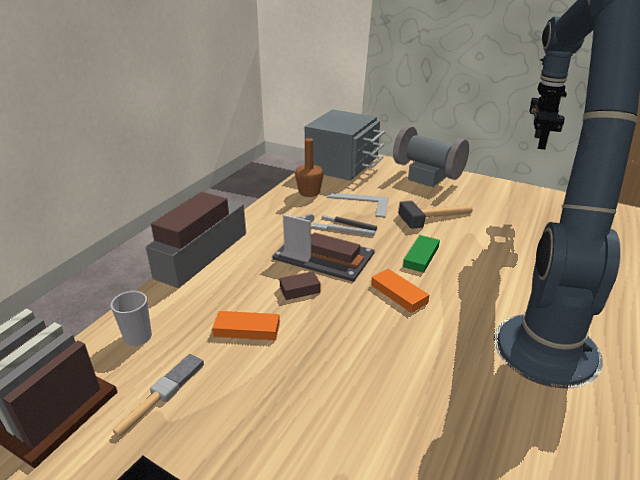

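The top view shows the jig at about (343,220), with its x axis pointing up the image. The fence is at about (322,190) and the bar spans (333..357, 195..253). The side view shows the fence standing upright at (297,238). I'll enlarge the jig.

Run:
```python
import cv2
a=cv2.imread("pics/top0.png")[160:280,290:400]
cv2.imwrite("pics/c1.png",cv2.resize(a,None,fx=5,fy=5,interpolation=cv2.INTER_CUBIC))
```

```text
(no output)
```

View pics/c1.png

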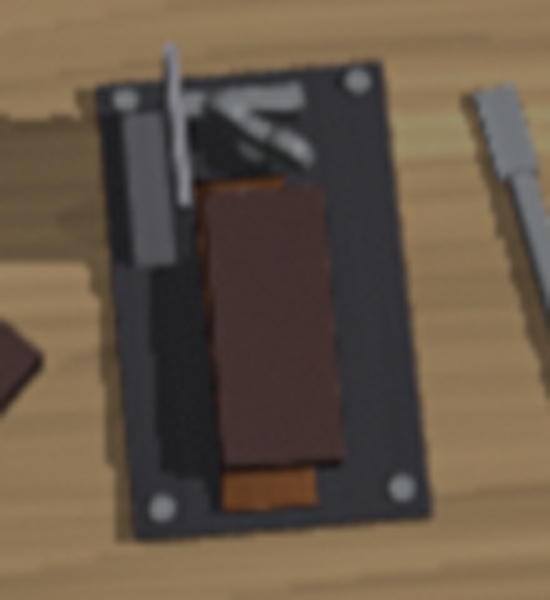

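The crop, in its own pixels, gives:
- **Plate corners:** (97,88), (382,62), (432,515), (137,540).
- **Bar top corners:** (205,190), (325,183), (343,462), (222,466).
- **Wing blade:** from (215,97) to (312,160).
- **Stop:** behind the blade, at (185..303, 85..110).

```bash
cat > h.py <<'E'
import numpy as np,cv2
from scipy.spatial.transform import Rotation as R
from scipy.optimize import least_squares
def unproj(s,uv,z):
    K=np.array([[s["fx"],0,s["cx"]],[0,s["fy"],s["cy"]],[0,0,1]])
    n=cv2.undistortPoints(np.array(uv,float).reshape(-1,1,2),K,s["distortion"]).reshape(-1,2)
    d=R.from_quat(s["orientation"]).apply(np.c_[n[:,0],-n[:,1],-np.ones(len(n))])
    return s["xyz"]+d*((z-s["xyz"][2])/d[:,2])[:,None]
def crop(c,o,f): return (np.array(c,float)+.5)/f-.5+np.array(o)
def rect(P,L,W): # corners order: (+x+y),(+x-y),(-x-y),(-x+y)
    m=np.array([[L,W],[L,-W],[-L,-W],[-L,W]])/2
    f=lambda p:((m@np.array([[np.cos(p[2]),np.sin(p[2])],[-np.sin(p[2]),np.cos(p[2])]])+p[:2]-P[:,:2])).ravel()
    r=least_squares(f,[*P[:,:2].mean(0),0]); return r.x,r.fun
def tojig(J,P):
    c,s=np.cos(J[2]),np.sin(J[2]); return (np.atleast_2d(P)[:,:2]-J[:2])@np.array([[c,-s],[s,c]])
def fromjig(J,P):
    c,s=np.cos(J[2]),np.sin(J[2]); return np.atleast_2d(P)@np.array([[c,s],[-s,c]])+J[:2]
E
python3 - <<'E'
from h import *
from bench import snapshot
np.set_printoptions(precision=4,suppress=True)
s=snapshot("top");o=(290,160)
J,e=rect(unproj(s,crop([(97,88),(382,62),(432,515),(137,540)],o,5),.012),.24,.15);print(J,e)
B,e=rect(unproj(s,crop([(205,190),(325,183),(343,462),(222,466)],o,5),.047),.14,.06);print(B,e)
print("bar in jig",tojig(J,B[None,:2]),B[2]-J[2])
w=unproj(s,crop([(215,97),(312,160)],o,5),.113);print("wing",w,tojig(J,w))
print("bar end",fromjig(B,[[-.055,0]]),"axis",fromjig(J,[[.06,0]]))
d=tojig(J,w);print(np.degrees(np.arctan2(*(d[0]-d[1])[::-1])))
E
```

```text
[ 0.6011 -0.1006  0.0313] [ 0.002   0.0012  0.001  -0.0009 -0.0014 -0.0014 -0.0017  0.001 ]
[ 0.579  -0.1033 -0.0063] [ 0.     -0.     -0.0006 -0.0001  0.0008 -0.0005 -0.0002  0.0005]
bar in jig [[-0.0222 -0.0021]] -0.03761746548714889
wing [[ 0.6761 -0.0783  0.113 ]
 [ 0.6424 -0.1223  0.113 ]] [[ 0.0756  0.0199]
 [ 0.0406 -0.0229]]
bar end [[ 0.524 -0.103]] axis [[ 0.6611 -0.0987]]
50.69469538234463
```

```bash
cat >> h.py <<'E'
def delta(st,xyz,deg):
    "turn (tool z, deg, first) and shift (tool cm, after the turn) to reach xyz with tool x at world angle deg, pointing down"
    q=R.from_quat(st["eef_rot"]); a=np.radians(deg)/2
    t=R.from_quat([np.cos(a),np.sin(a),0,0])
    print("turn deg",(q.inv()*t).as_rotvec(degrees=True).round(2),"shift cm",t.inv().apply(np.array(xyz)-st["tool_pos"]).round(4)*100)
E
python3 - <<'E'
from h import *
from bench import sense
delta(sense(),[.521,-.103,.16],-.4)
E
```

```text
turn deg [-9.000e-02  1.000e-02  1.311e+01] shift cm [ 36.87 -55.76   6.18]
```

>>> step_arm(moves=[[100,[0,0,0],[0,0,6.55]],[100,[0,0,0],[0,0,6.55]],[100,[2.6,-4,0.4],[0,0,0]],[100,[2.6,-4,0.4],[0,0,0]],[100,[2.6,-4,0.4],[0,0,0]],[100,[2.6,-4,0.4],[0,0,0]],[100,[2.6,-4,0.4],[0,0,0]],[100,[2.6,-4,0.4],[0,0,0]],[100,[2.6,-4,0.4],[0,0,0]],[100,[2.6,-4,0.4],[0,0,0]],[100,[2.6,-4,0.4],[0,0,0]],[100,[2.6,-4,0.4],[0,0,0]]], force=10)

```text
clock: 1.35
tool_pos: [0.4119, -0.2585, 0.1825]
eef_rot: [1.0, -0.004, 0.0, 0.0]
ft_force: [0.8, -0.3, 0.0]
width: 0.0873
grip_force: 0.0
```

>>> step_arm(moves=[[100,[2.6,-4,0.4],[0,0,0]],[100,[2.6,-4,0.4],[0,0,0]],[100,[2.6,-4,0.4],[0,0,0]],[100,[2.6,-3.8,0.4],[0,0,0]],[100,[0,0,0],[0,0,0]]])

```text
clock: 1.85
tool_pos: [0.5193, -0.0956, 0.1664]
eef_rot: [1.0, 0.002, 0.001, -0.002]
ft_force: [-0.3, -0.2, -0.2]
width: 0.0868
grip_force: 0.0
```

Run:
```python
from h import *
from bench import sense
s=sense();print(s["tool_pos"],s["ft_force"]);delta(s,[.521,-.103,.16],-.4);delta(s,[.521,-.103,.027],-.4)
```

```text
[ 0.5193321  -0.0955562   0.16637412] [-0.2501411  -0.20509209 -0.16220962]
turn deg [-0.23 -0.12  0.65] shift cm [0.17 0.74 0.64]
turn deg [-0.23 -0.12  0.65] shift cm [ 0.17  0.74 13.94]
```

>>> step_arm(moves=[[100,[0,0,0],[0,0,0]],[100,[0,0,0],[0,0,0]]])

```text
clock: 2.05
tool_pos: [0.5156, -0.1042, 0.1663]
eef_rot: [1.0, -0.004, -0.001, 0.0]
ft_force: [0.6, 0.4, -0.3]
width: 0.0873
grip_force: 0.0
```

Run:
```python
from h import *
from bench import sense,snapshot
s=sense();print(s["tool_pos"],s["eef_rot"]);delta(s,[.521,-.103,.027],-.4)
cv2.imwrite("pics/c2.png",cv2.resize(snapshot("side")["color"][180:300,250:400,::-1],None,fx=5,fy=5,interpolation=cv2.INTER_CUBIC))
```

```text
[ 0.5155658  -0.10418499  0.16626228] [ 9.99990764e-01 -4.24984724e-03 -5.40955772e-04  3.45077930e-04]
turn deg [ 0.04  0.06 -0.09] shift cm [ 0.54 -0.12 13.93]
```

View pics/c2.png

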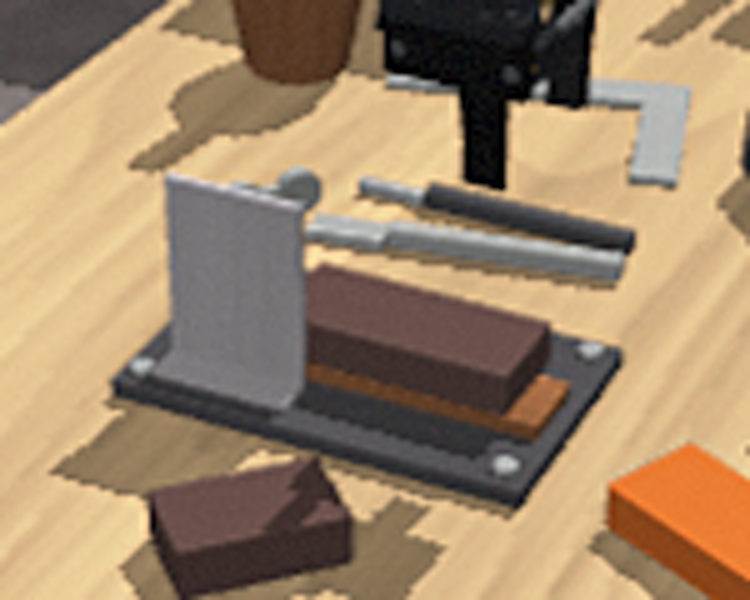

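The side crop shows the gripper above the bar, the fence at (165..305,180..400) and the bar's near end at (500..548,330..405). The way down on both sides is clear.

>>> step_arm(moves=[[100,[0.5,-0.1,2.5],[0,0,0]],[100,[0,0,3],[0,0,0]],[100,[0,0,3],[0,0,0]],[100,[0,0,2.5],[0,0,0]],[100,[0,0,2],[0,0,0]],[100,[0,0,0.9],[0,0,0]],[100,[0,0,0],[0,0,0]],[100,[0,0,0],[0,0,0]]])

```text
clock: 2.9
tool_pos: [0.5218, -0.1027, 0.0284]
eef_rot: [1.0, -0.004, 0.001, 0.0]
ft_force: [0.5, -0.3, 0.0]
width: 0.0869
grip_force: 0.0
```

>>> step_arm(moves=[[60,[0,0,0],[0,0,0]],[60,[0,0,0],[0,0,0]],[60,[0,0,0],[0,0,0]],[60,[0,0,0],[0,0,0]],[60,[0,0,0],[0,0,0]],[60,[0,0,0],[0,0,0]]], force=10)

```text
clock: 3.5
tool_pos: [0.5215, -0.1019, 0.0279]
eef_rot: [1.0, -0.003, 0.0, 0.0]
ft_force: [-0.9, 0.4, 2.6]
width: 0.0602
grip_force: 10.0
```

Run:
```python
from h import *
from bench import sense
s=sense();print(s["tool_pos"],s["eef_rot"],s["ft_force"],s["moment"],s["width"],s["grip_force"])
```

```text
[ 0.52149887 -0.10192925  0.02785617] [ 9.99994818e-01 -3.21417184e-03  1.59602549e-04  8.38197841e-05] [-0.87455932  0.37876474  2.62346452] [0.10843579 0.17211481 0.0851144 ] 0.06017735869129748 9.988700151443481
```

>>> step_arm(moves=[[60,[0,0,0],[0,0,-1.1]],[60,[0,0,0],[0,0,-1.1]],[60,[0.3,0,0],[0,0,0]],[60,[0.4,0,0],[0,0,0]],[60,[0.4,0,0],[0,0,0]],[60,[0.4,0,0],[0,0,0]],[60,[0.4,0,0],[0,0,0]],[60,[0.4,0,0],[0,0,0]],[60,[0.4,0,0],[0,0,0]],[60,[0.4,0,0],[0,0,0]],[60,[0.2,0,0],[0,0,0]],[60,[0.1,0,0],[0,0,0]]])

```text
clock: 4.7
tool_pos: [0.5515, -0.101, 0.0271]
eef_rot: [1.0, 0.016, -0.004, 0.0]
ft_force: [-8.9, 0.7, 10.4]
width: 0.0594
grip_force: 10.0
```

>>> step_arm(moves=[[60,[0.1,0,0],[0,0,0]],[60,[0,0,0],[0,0,0]]])

```text
clock: 4.9
tool_pos: [0.5526, -0.1009, 0.0271]
eef_rot: [1.0, 0.016, -0.004, 0.0]
ft_force: [-7.2, -0.6, 9.1]
width: 0.0598
grip_force: 10.0
```

Run:
```python
from h import *
from bench import sense
s=sense();print(s["tool_pos"],s["eef_rot"],s["ft_force"],s["moment"],s["width"],s["grip_force"])
```

```text
[ 0.55263076 -0.10092552  0.02712049] [ 9.99860230e-01  1.62183065e-02 -4.05704702e-03  1.62852475e-04] [-7.18029741 -0.60403359  9.08198074] [-0.06269138  1.68834508 -0.02530622] 0.05976596706925791 10.00015988945961
```

>>> step_arm(moves=[[60,[0,0,-0.2],[0,0,0]],[60,[0.1,0,-0.1],[0,0,0]],[60,[0.1,0,0],[0,0,0]],[60,[0,0,0],[0,0,0]]])

```text
clock: 5.3
tool_pos: [0.5582, -0.1006, 0.0301]
eef_rot: [1.0, 0.016, -0.0, -0.0]
ft_force: [-0.6, 0.4, -4.4]
width: 0.0599
grip_force: 10.0
```

>>> step_arm(moves=[[60,[0.1,0,0],[0,0,0]],[60,[0.1,0,0],[0,0,0]],[60,[0,0,0],[0,0,0]]])

```text
clock: 5.6
tool_pos: [0.5606, -0.1007, 0.0305]
eef_rot: [1.0, 0.016, 0.0, -0.0]
ft_force: [-1.8, -0.5, -4.0]
width: 0.0599
grip_force: 10.0
```

Run:
```python
from h import *
from bench import sense,snapshot
s=sense();print(s["tool_pos"],s["eef_rot"],s["ft_force"],s["moment"])
c=[cv2.resize(snapshot(n)["color"][v:v+120,u:u+80,::-1],None,fx=5,fy=5,interpolation=cv2.INTER_CUBIC) for n,u,v in(("top",305,160),("side",300,190))]
cv2.imwrite("pics/c3.png",np.hstack(c))
```

```text
[ 0.56060156 -0.10071555  0.03051708] [ 9.99874415e-01  1.58467940e-02  1.80766792e-04 -1.01109262e-05] [-1.79856556 -0.4592108  -3.97426078] [0.06262945 0.25775417 0.00168166]
```

View pics/c3.png

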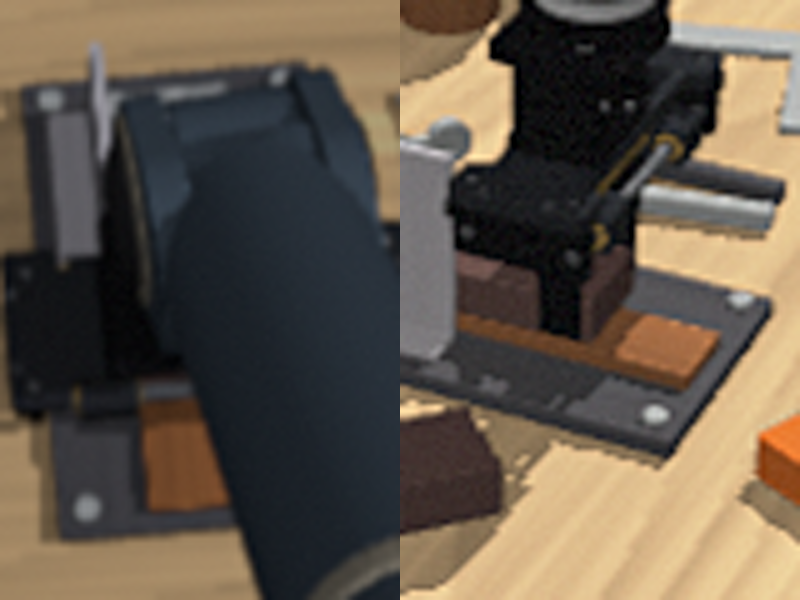

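The top crop shows the gripper body clear of the fence. In the side crop, the finger grips the bar's near end at about (560,300), and about 18 mm of the board's end is now exposed. About 3 mm is left to the stop.

>>> step_arm(moves=[[60,[0.1,0,0],[0,0,0]],[60,[0.1,0,0],[0,0,0]],[60,[0,0,0],[0,0,0]]])

```text
clock: 6.0
tool_pos: [0.5626, -0.1007, 0.0306]
eef_rot: [1.0, 0.016, 0.0, 0.0]
ft_force: [-0.6, -0.1, -4.7]
width: 0.0598
grip_force: 10.0
```

>>> step_arm(moves=[[60,[0.1,0,0],[0,0,0]],[60,[0.1,0,0],[0,0,0]],[60,[0,0,0],[0,0,0]]])

```text
clock: 6.3
tool_pos: [0.5646, -0.1007, 0.0306]
eef_rot: [1.0, 0.016, 0.0, 0.0]
ft_force: [-0.5, 0.0, -3.6]
width: 0.0599
grip_force: 10.0
```

>>> step_arm(moves=[[60,[0.1,0,0],[0,0,0]],[60,[0.1,0,0],[0,0,0]],[60,[0,0,0],[0,0,0]]])

```text
clock: 6.6
tool_pos: [0.5652, -0.1006, 0.0303]
eef_rot: [1.0, 0.016, -0.001, 0.0]
ft_force: [-3.5, 1.1, -1.7]
width: 0.0601
grip_force: 10.0
```

>>> step_arm(moves=[[60,[0.1,0,0],[0,0,0]],[60,[0.1,0,0],[0,0,0]],[60,[0,0,0],[0,0,0]]])

```text
clock: 6.9
tool_pos: [0.5654, -0.1006, 0.0296]
eef_rot: [1.0, 0.016, -0.003, 0.0]
ft_force: [-7.0, -0.2, -3.6]
width: 0.0597
grip_force: 10.0
```

The bar has met the stop with about 7 N. Next, sideways to the fence.

>>> step_arm(moves=[[60,[-0.1,0,0],[0,0,0]],[60,[0,-0.1,0],[0,0,0]],[60,[0,-0.1,0],[0,0,0]],[60,[0,-0.1,0],[0,0,0]],[60,[0,-0.1,0],[0,0,0]],[60,[0,0,0],[0,0,0]]])

```text
clock: 7.5
tool_pos: [0.5654, -0.099, 0.03]
eef_rot: [1.0, 0.014, -0.002, 0.001]
ft_force: [-4.7, -4.0, -4.3]
width: 0.06
grip_force: 10.0
```

>>> step_arm(moves=[[60,[0,-0.1,0],[0,0,0]],[60,[0,-0.1,0],[0,0,0]],[60,[0,0,0],[0,0,0]]])

```text
clock: 7.8
tool_pos: [0.5652, -0.0971, 0.03]
eef_rot: [1.0, 0.014, -0.002, 0.001]
ft_force: [-5.7, -3.9, -3.9]
width: 0.0602
grip_force: 10.0
```

>>> step_arm(moves=[[60,[0,-0.1,0],[0,0,0]],[60,[0,-0.1,0],[0,0,0]],[60,[0,0,0],[0,0,0]]])

```text
clock: 8.1
tool_pos: [0.5652, -0.0951, 0.03]
eef_rot: [1.0, 0.014, -0.002, 0.001]
ft_force: [-4.5, -3.9, -3.5]
width: 0.0602
grip_force: 10.0
```

>>> step_arm(moves=[[60,[0,-0.1,0],[0,0,0]],[60,[0,-0.1,0],[0,0,0]],[60,[0,0,0],[0,0,0]]])

```text
clock: 8.4
tool_pos: [0.5651, -0.0935, 0.03]
eef_rot: [1.0, 0.014, -0.002, 0.001]
ft_force: [-5.9, -4.1, -4.1]
width: 0.06
grip_force: 10.0
```

>>> step_arm(moves=[[60,[0,-0.1,0],[0,0,0]],[60,[0,0,0],[0,0,0]]])

```text
clock: 8.6
tool_pos: [0.5652, -0.0935, 0.0301]
eef_rot: [1.0, 0.014, -0.002, 0.002]
ft_force: [-4.8, -6.4, -3.0]
width: 0.0601
grip_force: 10.0
```

>>> step_arm(moves=[[60,[0,-0.1,0],[0,0,0]],[60,[0,0,0],[0,0,0]]])

```text
clock: 8.8
tool_pos: [0.5652, -0.0934, 0.0301]
eef_rot: [1.0, 0.014, -0.002, 0.003]
ft_force: [-4.9, -8.2, -4.0]
width: 0.0603
grip_force: 10.0
```

>>> step_arm(moves=[[60,[0,0.05,0.1],[0,0,-0.6]],[60,[0,0,0.1],[0,0,0]],[60,[0,0,0],[0,0,0]]])

```text
clock: 9.1
tool_pos: [0.5654, -0.0935, 0.0283]
eef_rot: [1.0, 0.019, -0.002, 0.002]
ft_force: [-5.7, -8.2, -2.9]
width: 0.0602
grip_force: 10.0
```

Run:
```python
from h import *
from bench import sense
s=sense();print(s["tool_pos"],s["eef_rot"],s["ft_force"],s["moment"])
```

```text
[ 0.56541394 -0.09347099  0.02829726] [ 0.99981671  0.01894441 -0.00160374  0.00225516] [-5.66781534 -8.15522834 -2.91617829] [-1.557308    1.23544187 -0.3444673 ]
```

>>> step_arm(moves=[[60,[-0.1,0.15,0],[0,0,0]],[60,[0,0,0],[0,0,0]],[100,[0,0,0],[0,0,0]],[100,[0,0,0],[0,0,0]],[100,[0,0,0],[0,0,0]],[100,[0,0,0],[0,0,0]],[100,[0,0,-2],[0,0,0]],[100,[0,0,-3],[0,0,0]],[100,[-2,0,-4],[0,0,0]],[100,[-3,0,-4],[0,0,0]],[100,[-3,0,-2],[0,0,0]],[100,[0,0,0],[0,0,0]]])

```text
clock: 10.3
tool_pos: [0.4851, -0.0943, 0.1818]
eef_rot: [1.0, 0.021, 0.002, 0.001]
ft_force: [0.6, -0.7, 0.5]
width: 0.0873
grip_force: 0.0
```

Run:
```python
from h import *
from bench import sense,snapshot
s=sense();print(s["tool_pos"],s["eef_rot"])
c=[cv2.resize(snapshot(n)["color"][v:v+100,u:u+66,::-1],None,fx=6,fy=6,interpolation=cv2.INTER_CUBIC) for n,u,v in(("top",308,165),("side",300,190))]
cv2.imwrite("pics/c4.png",np.hstack(c))
```

```text
[ 0.48513593 -0.09427803  0.18176101] [0.99978084 0.02076405 0.00231887 0.00132215]
```

View pics/c4.png

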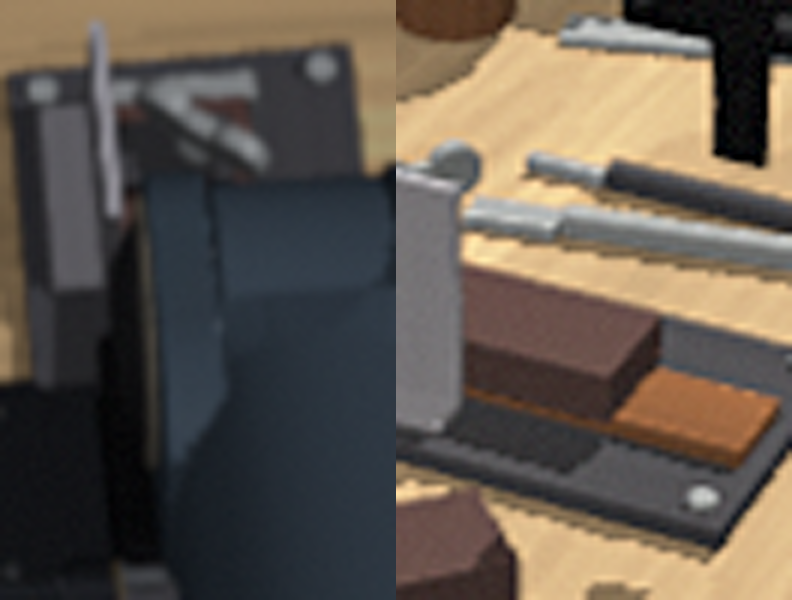

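The bar's far end now sits under the wing against the stop (top crop, about (130..250,100)), and its side runs along the fence. I'll check this with numbers and plan the wing grasp.

Run:
```python
from h import *
from bench import sense,snapshot
np.set_printoptions(precision=4,suppress=True)
J=np.array([.6011,-.1006,.0313]);o=(300,190)
s=snapshot("side");t=snapshot("top");f=lambda p,z:tojig(J,unproj(s,crop(np.array(p)-[396,0],o,6),z))
print("bar end top",f([(608,376),(661,318)],.047));print("board end",f([(740,458),(778,402)],.021));print("plate corner",f([(712,542)],.012))
g=lambda p,z:tojig(J,unproj(t,crop(p,(308,165),6),z))
print("wing",g([(150,90),(262,160)],.113),"plate",g([(8,75),(352,46)],.012),"fence top face edge",g([(103,30),(121,215)],.125))
q=sense();print(q["joint_pos"]);delta(q,[.662,-.0975,.16],52.5)
```

```text
bar end top [[-0.0503  0.0375]
 [-0.0522 -0.0157]]
board end [[-0.1122  0.0353]
 [-0.1109 -0.0122]]
plate corner [[-0.1204  0.0854]]
wing [[ 0.0742  0.0201]
 [ 0.0416 -0.0213]] plate [[ 0.1183  0.074 ]
 [ 0.1183 -0.0747]] fence top face edge [[0.0966 0.037 ]
 [0.0208 0.0368]]
[ 0.4055  0.2484 -0.3511  1.9851  0.1056  0.9253 -1.5276]
turn deg [ -0.02  -0.01 -50.06] shift cm [10.37 14.14  1.8 ]
```

The bar is home: its near end is at jig x of about -51 mm (expected -50), and its centreline lies on the board's. Now I'll turn to the blade's angle.

>>> step_arm(moves=[[40,[0,0,0],[0,0,-8.3]],[40,[0,0,0],[0,0,-8.3]],[40,[0,0,0],[0,0,-8.3]],[40,[0,0,0],[0,0,-8.3]],[40,[0,0,0],[0,0,-8.3]],[40,[0,0,0],[0,0,-8.3]],[40,[0,0,0],[0,0,0]],[40,[0,0,0],[0,0,0]]], force=60)

```text
clock: 11.3
tool_pos: [0.4864, -0.0938, 0.1776]
eef_rot: [0.899, 0.439, -0.0, -0.001]
ft_force: [0.4, -0.5, 0.1]
width: 0.0363
grip_force: 0.0
```

Run:
```python
from h import *
from bench import sense
q=sense();print(q["joint_pos"].round(3),q["width"]);delta(q,[.661,-.097,.17],52.5)
```

```text
[ 0.528  0.267 -0.496  1.979  0.155  0.934 -0.709] 0.0363212566135588
turn deg [-0.09 -0.01 -0.45] shift cm [10.37 14.05  0.76]
```

Turning counterclockwise raises joint 7, so a half turn further leaves the whole clockwise range free.

>>> step_arm(moves=[[40,[0,0,0],[0,0,-8.5]],[40,[0,0,0],[0,0,-8.5]],[40,[0,0,0],[0,0,-8.5]],[40,[0,0,0],[0,0,-8.5]],[40,[0,0,0],[0,0,-8.5]],[40,[0,0,0],[0,0,-8.5]],[40,[0,0,0],[0,0,-8.5]],[40,[0,0,0],[0,0,-8.5]],[40,[0,0,0],[0,0,-8.5]],[40,[0,0,0],[0,0,-8.5]],[40,[0,0,0],[0,0,-8.5]],[40,[0,0,0],[0,0,-8.5]]])

```text
clock: 12.5
tool_pos: [0.4863, -0.0939, 0.1782]
eef_rot: [0.221, 0.975, 0.0, -0.0]
ft_force: [-0.4, 0.1, -0.2]
width: 0.035
grip_force: 0.0
```

>>> step_arm(moves=[[40,[0,0,0],[0,0,-8.5]],[40,[0,0,0],[0,0,-8.5]],[40,[0,0,0],[0,0,-8.5]],[40,[0,0,0],[0,0,-8.5]],[40,[0,0,0],[0,0,-8.5]],[40,[0,0,0],[0,0,-8.5]],[40,[0,0,0],[0,0,-8.5]],[40,[0,0,0],[0,0,-8.5]],[40,[0,0,0],[0,0,-8.5]],[40,[0,0,0],[0,0,0]],[40,[0,0,0],[0,0,0]]])

```text
clock: 13.6
tool_pos: [0.4862, -0.094, 0.1782]
eef_rot: [-0.426, 0.905, 0.0, -0.0]
ft_force: [-0.3, 1.2, -0.8]
width: 0.0346
grip_force: 0.0
```

Run:
```python
from h import *
from bench import sense
q=sense();print(q["joint_pos"].round(3),q["width"],q["tool_pos"]);delta(q,[.661,-.097,.17],232.5)
```

```text
[ 1.013  0.459 -1.154  1.957  0.487  1.043  2.091] 0.034629596384711615 [ 0.48615412 -0.09395219  0.17820437]
turn deg [ 0.05  0.02 -2.05] shift cm [-10.4  -14.06   0.82]
```

>>> step_arm(moves=[[40,[0,0,0],[0,0,-2]],[40,[-2,-2.8,0],[0,0,0]],[40,[-2,-2.8,0],[0,0,0]],[40,[-2,-2.8,0],[0,0,0]],[40,[-2,-2.8,0],[0,0,0]],[40,[-2.4,-2.8,0],[0,0,0]],[40,[0,0,0],[0,0,0]],[40,[0,0,0],[0,0,0]]])

```text
clock: 14.4
tool_pos: [0.6604, -0.0953, 0.178]
eef_rot: [-0.444, 0.896, 0.0, -0.0]
ft_force: [-0.4, 0.7, -0.4]
width: 0.035
grip_force: 0.0
```

Run:
```python
from h import *
from bench import sense,snapshot
q=sense();print(q["joint_pos"].round(3),q["width"],q["tool_pos"]);delta(q,[.661,-.097,.085],232.5)
c=[cv2.resize(snapshot(n)["color"][v:v+100,u:u+66,::-1],None,fx=6,fy=6,interpolation=cv2.INTER_CUBIC) for n,u,v in(("top",308,165),("side",275,175))]
cv2.imwrite("pics/c5.png",np.hstack(c))
```

```text
[ 0.713  0.706 -1.007  1.561  0.621  1.226  2.087] 0.035036578662952025 [ 0.66039854 -0.09530762  0.17796036]
turn deg [ 0.07 -0.02  0.23] shift cm [ 0.1  -0.15  9.3 ]
```

View pics/c5.png

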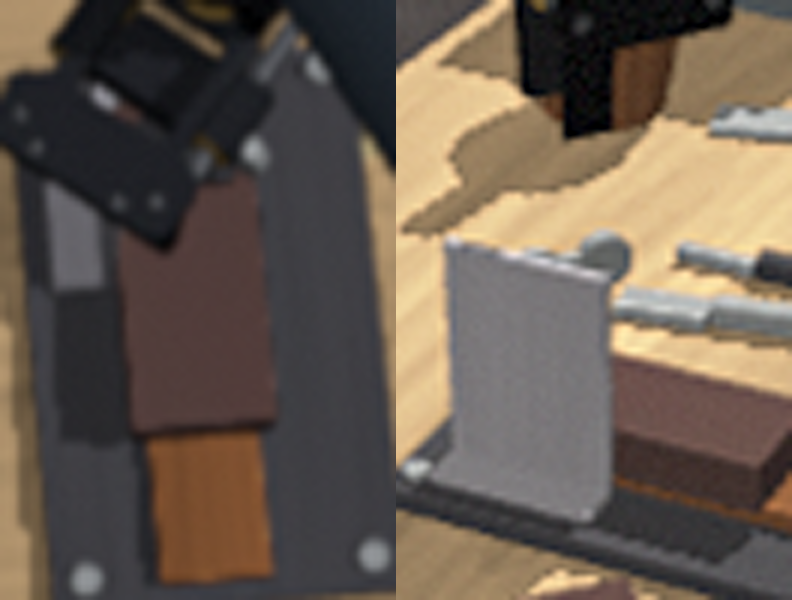

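The bar lies square along the fence, with its near end at about (133..272,428) and some 58 mm of board exposed. The gripper is centred over the wing. Going down.

>>> step_arm(moves=[[40,[0.05,-0.1,2],[0,0,0]],[40,[0,0,2],[0,0,0]],[40,[0,0,2],[0,0,0]],[40,[0,0,1.5],[0,0,0]],[40,[0,0,1],[0,0,0]],[40,[0,0,0.6],[0,0,0]],[40,[0,0,0],[0,0,0]]])

```text
clock: 15.2
tool_pos: [0.6607, -0.097, 0.0869]
eef_rot: [-0.444, 0.896, 0.0, -0.0]
ft_force: [-0.4, 0.6, -0.8]
width: 0.0352
grip_force: 0.0
```

>>> step_arm(moves=[[0,[0,0,0],[0,0,0]],[0,[0,0,0],[0,0,0]],[0,[0,0,0],[0,0,0]],[0,[0,0,0],[0,0,0]],[0,[0,0,0],[0,0,0]]], force=50)

```text
clock: 15.7
tool_pos: [0.6607, -0.0967, 0.088]
eef_rot: [-0.444, 0.896, 0.0, -0.0]
ft_force: [-1.3, -0.5, 2.0]
width: 0.0079
grip_force: 50.0
```

Run:
```python
from h import *
from bench import sense
q=sense();print(q["joint_pos"].round(3),q["width"],q["tool_pos"],q["ft_force"],q["moment"],R.from_quat(q["eef_rot"]).as_matrix()[:,0],np.degrees(2*np.arctan2(q["eef_rot"][1],q["eef_rot"][0])))
```

```text
[ 0.683  0.792 -0.944  1.635  0.707  1.091  2.027] 0.007948521292028103 [ 0.66071249 -0.09670057  0.0879566 ] [-1.33920755 -0.46473505  1.98870428] [ 0.26176953  0.33319986 -0.06385796] [-6.05609658e-01 -7.95761833e-01  2.17496552e-04] 232.72727152974855
```

The blade is gripped at 7.9 mm with hardly any side force. Now clockwise (+z of the tool).

>>> step_arm(moves=[[0,[0,0,0],[0,0,4]],[0,[0,0,0],[0,0,4]],[0,[0,0,0],[0,0,4]]])

```text
clock: 16.0
tool_pos: [0.6608, -0.0967, 0.088]
eef_rot: [-0.347, 0.938, -0.0, -0.0]
ft_force: [-1.2, -0.1, 2.2]
width: 0.0077
grip_force: 50.0
```

```bash
cat > m.py <<'E'
from h import *
from bench import sense
q=sense();a=np.degrees(2*np.arctan2(q["eef_rot"][1],q["eef_rot"][0]))%360
print("t",q["clock"],"ang",a.round(2),"Mz",q["moment"][2].round(3),"F",q["ft_force"].round(1),"j",q["joint_pos"].round(2),"w",round(q["width"]*1e3,2),q["tool_pos"].round(4))
E
python3 m.py
```

```text
t 16.0 ang 220.61 Mz 0.235 F [-1.2 -0.1  2.2] j [ 0.66  0.77 -0.9   1.64  0.67  1.07  1.84] w 7.65 [ 0.6608 -0.0967  0.088 ]
```

>>> step_arm(moves=[[0,[0,0,0],[0,0,4]],[0,[0,0,0],[0,0,4]],[0,[0,0,0],[0,0,4]]])

```text
clock: 16.3
tool_pos: [0.6608, -0.0968, 0.088]
eef_rot: [-0.247, 0.969, -0.0, -0.0]
ft_force: [-0.8, -0.2, 2.0]
width: 0.0078
grip_force: 50.0
```

```bash
python3 m.py
```

```text
t 16.3 ang 208.61 Mz 0.262 F [-0.8 -0.2  2. ] j [ 0.64  0.75 -0.85  1.64  0.64  1.05  1.66] w 7.85 [ 0.6608 -0.0968  0.088 ]
```

>>> step_arm(moves=[[0,[0,0,0],[0,0,4]],[0,[0,0,0],[0,0,4]],[0,[0,0,0],[0,0,4]]])

```text
clock: 16.6
tool_pos: [0.6608, -0.0968, 0.0879]
eef_rot: [-0.144, 0.99, -0.0, -0.0]
ft_force: [-1.9, -0.1, 2.6]
width: 0.0076
grip_force: 50.0
```

```bash
python3 m.py
```

```text
t 16.6 ang 196.61 Mz 0.26 F [-1.9 -0.1  2.6] j [ 0.61  0.73 -0.81  1.64  0.6   1.03  1.47] w 7.64 [ 0.6608 -0.0968  0.0879]
```

>>> step_arm(moves=[[0,[0,0,0],[0,0,4]],[0,[0,0,0],[0,0,4]],[0,[0,0,0],[0,0,4]]])

```text
clock: 16.9
tool_pos: [0.6609, -0.0969, 0.088]
eef_rot: [-0.04, 0.999, -0.0, 0.0]
ft_force: [-2.3, 0.5, 1.9]
width: 0.0074
grip_force: 50.0
```

```bash
python3 m.py
```

```text
t 16.9 ang 184.61 Mz 0.268 F [-2.3  0.5  1.9] j [ 0.58  0.72 -0.76  1.64  0.56  1.02  1.29] w 7.44 [ 0.6609 -0.0969  0.088 ]
```

>>> step_arm(moves=[[0,[0,0,0],[0,0,4]],[0,[0,0,0],[0,0,4]],[0,[0,0,0],[0,0,4]]])

```text
clock: 17.2
tool_pos: [0.6609, -0.097, 0.088]
eef_rot: [0.064, 0.998, -0.0, 0.0]
ft_force: [-1.0, 0.3, 2.2]
width: 0.0077
grip_force: 50.0
```

```bash
python3 m.py
```

```text
t 17.2 ang 172.61 Mz 0.295 F [-1.   0.3  2.2] j [ 0.56  0.7  -0.71  1.64  0.52  1.    1.11] w 7.65 [ 0.6609 -0.097   0.088 ]
```

>>> step_arm(moves=[[0,[0,0,0],[0,0,4]],[0,[0,0,0],[0,0,4]],[0,[0,0,0],[0,0,4]]])

```text
clock: 17.5
tool_pos: [0.6609, -0.097, 0.088]
eef_rot: [0.168, 0.986, -0.0, 0.0]
ft_force: [-1.7, -0.2, 2.1]
width: 0.0072
grip_force: 50.0
```

```bash
python3 m.py
```

```text
t 17.5 ang 160.62 Mz 0.27 F [-1.7 -0.2  2.1] j [ 0.53  0.68 -0.66  1.64  0.49  0.98  0.93] w 7.23 [ 0.6609 -0.097   0.088 ]
```

Noise is about 0.02 Nm, so I'll average a few readings over time from now on.

```bash
cat >> m.py <<'E'
from bench import snapshot
v=[q["moment"][2]]
for i in range(8): snapshot("side"); v.append(sense()["moment"][2])
print("mean Mz",np.mean(v).round(4),"sd",np.std(v).round(4))
E
python3 m.py
```

```text
t 17.5 ang 160.62 Mz 0.27 F [-1.7 -0.2  2.1] j [ 0.53  0.68 -0.66  1.64  0.49  0.98  0.93] w 7.23 [ 0.6609 -0.097   0.088 ]
mean Mz 0.0013 sd 0.1094
```

>>> step_arm(moves=[[0,[0,0,0],[0,0,4]],[0,[0,0,0],[0,0,4]],[0,[0,0,0],[0,0,4]]])

```text
clock: 18.2
tool_pos: [0.6609, -0.0971, 0.088]
eef_rot: [0.27, 0.963, -0.0, 0.0]
ft_force: [-2.5, -1.3, 5.6]
width: 0.0079
grip_force: 50.0
```

```bash
python3 m.py
```

```text
t 18.2 ang 148.65 Mz 0.318 F [-2.5 -1.3  5.6] j [ 0.5   0.67 -0.62  1.65  0.45  0.97  0.75] w 7.93 [ 0.6609 -0.0971  0.088 ]
mean Mz 0.0424 sd 0.1125
```

```bash
sed -i '/^from bench import snapshot/,$d' m.py; tail -2 m.py|head -c 80
```

```text
q=sense();a=np.degrees(2*np.arctan2(q["eef_rot"][1],q["eef_rot"][0]))%360
print(
```

>>> step_arm(moves=[[0,[0,0,0],[0,0,2.5]],[0,[0,0,0],[0,0,2.5]]])

```text
clock: 18.8
tool_pos: [0.6609, -0.0971, 0.088]
eef_rot: [0.311, 0.95, -0.0, -0.0]
ft_force: [-3.7, -0.3, 5.8]
width: 0.0077
grip_force: 50.0
```

```bash
python3 m.py
```

```text
t 18.8 ang 143.76 Mz 0.363 F [-3.7 -0.3  5.8] j [ 0.48  0.66 -0.6   1.65  0.43  0.97  0.67] w 7.69 [ 0.6609 -0.0971  0.088 ]
```

>>> step_arm(moves=[[0,[0,0,0],[0,0,2.5]],[0,[0,0,0],[0,0,2.5]]])

```text
clock: 19.0
tool_pos: [0.6609, -0.0971, 0.088]
eef_rot: [0.352, 0.936, -0.0, 0.0]
ft_force: [-4.2, -0.1, 5.9]
width: 0.0078
grip_force: 50.0
```

```bash
python3 m.py
```

```text
t 19.0 ang 138.77 Mz 0.352 F [-4.2 -0.1  5.9] j [ 0.47  0.66 -0.57  1.65  0.42  0.96  0.6 ] w 7.78 [ 0.6609 -0.0971  0.088 ]
```

>>> step_arm(moves=[[0,[0,0,0],[0,0,2.5]],[0,[0,0,0],[0,0,2.5]]])

```text
clock: 19.2
tool_pos: [0.6609, -0.0972, 0.0881]
eef_rot: [0.393, 0.92, -0.0, 0.0]
ft_force: [-3.6, -0.6, 7.0]
width: 0.0078
grip_force: 50.0
```

```bash
python3 m.py
```

```text
t 19.2 ang 133.77 Mz 0.397 F [-3.6 -0.6  7. ] j [ 0.46  0.65 -0.55  1.65  0.4   0.96  0.52] w 7.78 [ 0.6609 -0.0972  0.0881]
```

The torque rose from its 0.26 Nm baseline to about 0.37–0.40 Nm, which means roughly 30 N of clamping. Releasing with a narrow opening.

>>> step_arm(moves=[[0,[0,0,0],[0,0,0]],[0,[0,0,0],[0,0,0]],[35,[0,0,0],[0,0,0]],[35,[0,0,0],[0,0,0]],[35,[0,0,0],[0,0,0]],[35,[0,0,0],[0,0,0]],[35,[0,0,-1],[0,0,0]],[35,[0,0,-2],[0,0,0]],[35,[0,0,-3],[0,0,0]],[35,[0,0,-4],[0,0,0]],[35,[0,0,-4],[0,0,0]],[35,[0,0,0],[0,0,0]]])

```text
clock: 20.4
tool_pos: [0.6647, -0.0963, 0.2354]
eef_rot: [0.393, 0.92, 0.002, 0.006]
ft_force: [0.5, 0.1, 0.6]
width: 0.0304
grip_force: 0.0
```

Run:
```python
from h import *
from bench import sense,snapshot
q=sense();print(q["tool_pos"],q["ft_force"],q["width"]);delta(q,[.55,-.3,.25],132)
c=[cv2.resize(snapshot(n)["color"][v:v+100,u:u+66,::-1],None,fx=6,fy=6,interpolation=cv2.INTER_CUBIC) for n,u,v in(("top",308,165),("side",275,175))]
cv2.imwrite("pics/c6.png",np.hstack(c))
```

```text
[ 0.66468867 -0.09628126  0.23537802] [0.4521757  0.08596992 0.62231327] 0.0304064260077211
turn deg [0.51 0.54 1.71] shift cm [ -7.47 -22.15  -1.46]
```

View pics/c6.png

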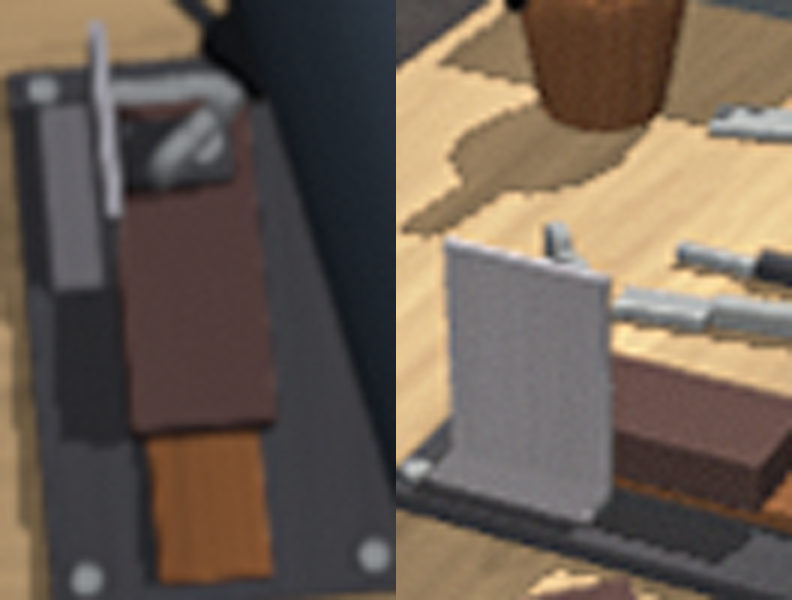

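The top crop shows the bar still home against the stop and fence, square, with its near end unchanged at (133..272,428). The wing has turned to about (155..240,90..180), and the hand is well clear. Handing in.

```bash
python3 -c "
from bench import sign_off
print(sign_off())"
```

```text
the job is handed in; nothing more can be done
None
```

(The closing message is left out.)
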